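Push down the spare bench dog

ROBOT

A 7-joint arm with a two-finger parallel gripper is mounted at the origin on the work surface. World frame = base frame: x ahead of the robot, y to its left, z up, the work surface at z = 0. Lengths are in m, angles in rad, forces in N, time in s.
With the tool pointing down it reaches from about 0.425 to 0.925 m from the base axis. Payload 6.8 kg.
Tool frame: the origin (TCP) lies at the very end of the fingers, on their centre line; the grasp point (between the pads) lies 19 mm behind it; z points along the fingers, y is the direction in which the jaws open and shut (so a half turn about z gives the same grasp; the last joint's range is limited). The gripper opens to 85 mm and grips with 20 to 120 N. Pads are 22 mm wide; open, the fingers measure 114 mm over their backs; the gripper's body (76 mm by 85 mm) begins 54 mm behind the grasp point. The pads swing forward as they close: fully open they stand 13 mm farther back than shut.
Start: joints at [1.001, 0.477, 0.022, 1.555, -0.011, 1.109, -0.083], TCP at [0.301, -0.604, 0.209] pointing down, gripper open.
Joint ranges: [-2.96, 2.96], [-0.34, 2.1], [-1.41, 1.46], [0.24, 2.44], [-1.37, 4.51], [0.17, 1.92], [-2.96, 2.96]. Speed limits (rad/s): [2.39, 2.39, 3.14, 3.14, 3.14, 3.14, 3.14].

INTERFACE

Orientations are given as a unit quaternion [w, x, y, z].
In Python, from station import bot gives the robot as it stands.
- The arm moves only by the tool move_arm, never from a script. Its argument "commands" is text: rows parted by semicolons, each of 7 numbers parted by spaces: the opening, from 0 (shut) to 1 (fully open), then the shift along the tool's x, y, z in cm, then the turn, a rotation vector about the tool's x, y, z in degrees. In form: gripper tx ty tz rx ry rz; .... A call has 1 to 12 rows; each row shifts and turns the commanded pose from where the row before left it, along the tool's axes as they then stand; what a row does not reach is not made up. A row lasts 1/12 s, in which the tool goes at most 41.7 mm and 7.16 degrees, less where a joint would pass 70% of its speed; a pose out of reach is approached as far as the arm can. A call with a gripper value outside its range is refused whole. The fingers move at their own pace and stop on an object; "force" is the grip in N (left out, the last holds). Time passes only in rows, so rows that do not move let the fingers close. It gives the time, the measured TCP pose, the force and the opening at its end, in the units of the state.
- bot.get_obs(): the state, without advancing time (a new reading comes with each control period).
- bot.read_camera(name): name is "scene" or "top"; returns a dict with "img" (384x512x3 uint8, red, green, blue), "K" (3x3 intrinsics, pixels), "distortion" ([k1, k2, p1, p2, k3] as OpenCV has them; the pictures are not rectified), "rvec" (rotation vector, rad) and "tvec" (3), from world to camera coordinates, as OpenCV has them. Camera axes: x right, y down, z forward; pixel columns grow to the right and rows downward; lengths in m; the calibration is good to about 2 mm. A picture is of the moment at which its call begins. There is no depth.
- bot.hand_in(): hands the job in, once; it reports no verdict.
The state is a dict: "t": time; "q": joint angles; "joint_vel": joint speeds; "joint_torque": joint torques, N m; "eef_pos": TCP position; "tool_rot": TCP orientation; "contact_force": force on the tool from outside, world axes, zero at the start; "torque": the same for the moment, N m; "gripper_width": opening from 0.0 (shut) to 1.0 (fully open).
Only numpy, scipy, OpenCV 4.12 (cv2) and the standard library are available. Lean on these libraries where they do the work, as an engineer would, in place of code of your own. Each camera call takes 0.05 s, during which the arm holds its last target. There are 200 camera calls.

TASK

The panel on the planing bench is held for planing against three of the round metal bench dogs that stand up out of the slab; a fourth dog has been left standing with nothing against it, ready to catch the plane and the knuckles. Push that spare dog gently straight down into its hole with the fingertips until it is flush with the slab, then draw back. Do not pull it up, do not touch the panel or the three dogs that hold it, and leave the tools and everything else where they are.

Things in the scene. Friction and masses are not known exactly. Their poses are not given: they have to be found in the camera images.
- bench_top (a point): Planing bench: fixed beech slab 290 x 470 x 30 mm, top 60 mm above the table, vice jaw on its near edge. This point: centre of its top; x along the 290 mm side away from the robot, y along the 470 mm side, z up. 20 mm dog holes in a 3 by 5 grid, 80 mm pitch. The spare and four flush dogs fill, in any order, the holes (-80,-80), (-80,0), (-80,80), (0,80), (80,80) mm.
- spare_top (a point): The spare bench dog: a round aluminium peg 20 mm across, like the three that hold the panel but with nothing against it: the nearest standing thing is about 30 mm or more from it. This point is the centre of its flat top, 14 to 22 mm above the slab at the start, and moves with it. It slides straight down; fingertips wider than its hole come to rest on the slab when it is flush.
- spare (a joint): How far the spare dog is pushed down, in m: 0 = top 18 mm above the slab, 0.018 = flush with the slab, end stop at 0.0195. Starts between -0.004 and 0.004. It slides stiffly, stays where it is left, and takes a steady push of about 4 N (5 N at 50 mm/s) to move. Negative = pulled up.
- stop_end_top (a point): One of the three aluminium bench dogs that hold the panel: a round peg 20 mm across whose flat top stands 18 mm above the slab; at the panel's end (-y side), hole (0,-160) mm of the slab. This point is the centre of its top. To be left alone.
- stop_end (a joint): How far that dog is pushed down, in m: 0 at the start, as it should stay; 0.018 would be flush.
- stop_side1_top (a point): One of the three aluminium bench dogs that hold the panel: a round peg 20 mm across whose flat top stands 18 mm above the slab; at the panel's far edge, hole (80,-80) mm. This point is the centre of its top. To be left alone.
- stop_side1 (a joint): How far that dog is pushed down, in m: 0 at the start, as it should stay; 0.018 would be flush.
- stop_side2_top (a point): One of the three aluminium bench dogs that hold the panel: a round peg 20 mm across whose flat top stands 18 mm above the slab; at the panel's far edge, hole (80,0) mm. This point is the centre of its top. To be left alone.
- stop_side2 (a joint): How far that dog is pushed down, in m: 0 at the start, as it should stay; 0.018 would be flush.
- panel_mid (a point): The reddish-brown wooden panel to be planed, loose on the slab, 110 (x) x 190 (y) x 24 mm thick, about 0.3 kg; this point is its centre, axes as the slab's. It lies against the three stop dogs.
- square_mid (a point): Try square lying on the panel: dark wood stock 15 x 75 x 14 mm (this point is its middle) with a steel blade 85 x 20 mm. Bystander.
- pencil_mid (a point): Flat red carpenter's pencil stub, 100 x 13 x 8 mm, lying on the panel; this point is its middle. Bystander.
- sanding_block_mid (a point): Cork sanding block 60 x 110 x 30 mm lying on the +y end of the slab; this point is its centre. Bystander.
- block_plane_mid (a point): Small steel block plane, 160 x 50 x 55 mm, on the table on the robot's right; this point is its middle. Bystander.
- hammer_grip (a point): Hammer lying on the table on the robot's left, about 0.3 m long, under 40 mm high; this point is on its handle. Bystander.
- glue_mid (a point): White glue bottle, 60 mm across, 160 mm high, standing on the table at the right; this point is its centre. Bystander.
- brush_pot_mid (a point): White pot 68 mm across and 85 mm high with paint brushes up to 210 mm high, standing at the far left; this point is 40 mm up its axis. Bystander.
- tape_mid (a point): Black tape measure, 65 x 32 x 60 mm, standing on the table at the left; this point is its centre. Bystander.

How it is judged:
By the outcome, as a careful person would: the job done as asked, in the order asked, and still so for the second after the job is handed in, with the robot touching nothing.
It also fails if it takes over 32 s, if anything falls off the work surface, if the arm or the gripper's body presses on something with over 40 N, if the wrist force passes 120 N, or if a joint passes its speed limit or range.

## Working session

There is one attempt and no reset: what is moved stays moved. The work goes in short steps, Python scripts to look and compute and a tool call to move; the robot and the scene stay as the last step left them, time stands still between calls to the robot, and variables do not carry over. Pictures are saved under pics/ and viewed, about 8 in all and at most 12, crops included, and the job is handed in when it is done.

Besides the shell and the picture viewer there is one more tool, called after ">>>" as a command line: name --argument value ..., lists and objects as JSON in quotes. move_arm: Moves the arm, as the interface text tells. Its arguments: {"type":"object","properties":{"commands":{"type":"string"},"force":{"type":"number"}},"required":["commands"]}

```bash
mkdir -p pics; python3 - <<'E'
from station import bot
import cv2,pickle
o=bot.get_obs();print({k:o[k] for k in('t','eef_pos','tool_rot','gripper_width','contact_force')})
d={n:bot.read_camera(n) for n in('scene','top')}
pickle.dump(d,open('c0.pkl','wb'))
for n in d:
    cv2.imwrite(f'pics/{n}0.png',cv2.resize(d[n]['img'][...,::-1],(800,600),interpolation=cv2.INTER_CUBIC)); print(n,d[n]['K'],d[n]['distortion'],d[n]['rvec'],d[n]['tvec'])
E
```

```text
{'t': 0.0, 'eef_pos': array([ 0.30046218, -0.60375839,  0.20840576]), 'tool_rot': array([-8.62010981e-04,  9.73456585e-01,  2.28869954e-01, -2.80550180e-04]), 'gripper_width': 0.9968680938024406, 'contact_force': array([-0.81453621, -0.21892235, -0.28614324])}
scene [[384.40102569   0.         253.45386655]
 [  0.         384.40102569 193.29152671]
 [  0.           0.           1.        ]] [0.01467923 0.         0.         0.         0.        ] [ 0.87094464  2.34024197 -1.28222329] [ 0.3896665  -0.10905799  1.4068742 ]
top [[498.65614878   0.         259.74201589]
 [  0.         498.65614878 192.05831367]
 [  0.           0.           1.        ]] [-0.12732423  0.          0.          0.          0.        ] [ 2.07283815 -2.1506259   0.22972945] [0.01340806 0.52155835 1.49038834]
```

View pics/top0.png

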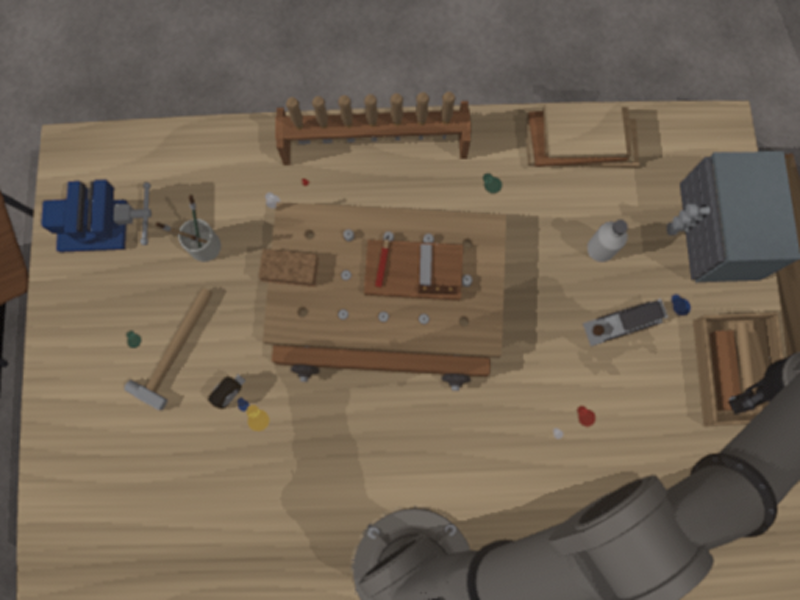

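View pics/scene0.png

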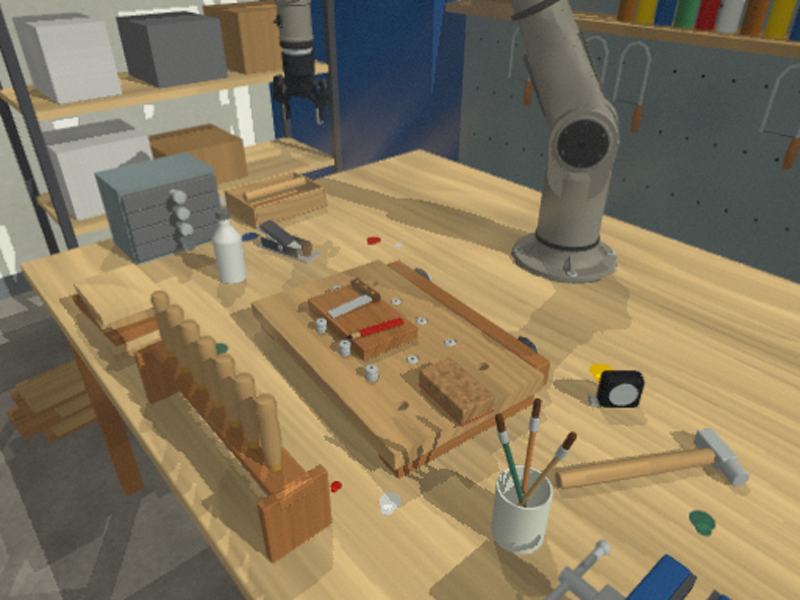

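Top view: the dogs sit at 800x600 pixels (343,314), (383,316), (424,319), (346,275), (348,234), (388,237), (428,239) and (467,280). In the scene view the dog at (372,371), hole (80,80), stands free. I'll check that with crops and fit the slab pose.

```bash
cat > fit.py <<'E'
import cv2,pickle,numpy as np
from scipy.optimize import least_squares
d=pickle.load(open('c0.pkl','rb'))
def proj(n,P):
    c=d[n];return cv2.projectPoints(np.array(P,float).reshape(-1,3),c['rvec'],c['tvec'],c['K'],c['distortion'])[0].reshape(-1,2)
def W(p,xy,z): 
    c,s=np.cos(p[2]),np.sin(p[2]);xy=np.array(xy,float)
    return np.c_[p[0]+c*xy[:,0]-s*xy[:,1],p[1]+s*xy[:,0]+c*xy[:,1],np.broadcast_to(z,len(xy))]
E
python3 - <<'E'
from fit import *
H=np.array([(-80,80),(-80,0),(-80,-80),(0,80),(80,80),(80,0),(80,-80),(0,-160)])/1e3
Z=np.array([60,60,60,60,78,78,78,78])/1e3
uv=np.array([(343,314),(383,316),(424,319),(346,275),(348,234),(388,237),(428,239),(467,280)])
# refine: centroid of bright greyish pixels
g=d['top']['img'].astype(float); sat=g.max(2)-g.min(2); m=np.clip(g.min(2)-sat-60,0,None)
c=(uv+.5)*.64-.5; 
for k in range(len(c)):
  x,y=c[k].round().astype(int); X,Y=np.meshgrid(np.arange(x-5,x+6),np.arange(y-5,y+6)); w=m[y-5:y+6,x-5:x+6]; 
  if w.sum()>0: c[k]=[(X*w).sum()/w.sum(),(Y*w).sum()/w.sum()]
print(c.round(1).tolist())
r=least_squares(lambda p:(proj('top',W(p,H,Z))-c).ravel(),[.6,0,0],loss='soft_l1')
print('pose',r.x,'res',(r.fun.reshape(-1,2)).round(2).tolist())
print('spare',W(r.x,H,Z)[4], 'others scene',proj('scene',W(r.x,H,Z)).round(1).tolist())
np.save('pose.npy',r.x)
a=cv2.resize(d['top']['img'][125:235,165:330],(800,533),interpolation=cv2.INTER_CUBIC)
b=cv2.resize(d['scene']['img'][165:305,155:360],(800,546),interpolation=cv2.INTER_CUBIC)
s=800/205
for q in proj('scene',W(r.x,H,Z)): cv2.circle(b,tuple(((q+.5-[155,165])*s).astype(int)),3,(255,0,255),-1)
cv2.imwrite('pics/a1.png',a[...,::-1]);cv2.imwrite('pics/b1.png',b[...,::-1])
E
```

```text
[[219.1, 200.8], [245.0, 202.3], [270.7, 203.7], [221.0, 175.7], [222.5, 149.8], [248.4, 150.4], [273.1, 154.0], [298.6, 179.0]]
pose [ 0.56926207  0.03338092 -0.09798631] res [[-0.15, 0.13], [-0.11, 0.16], [0.07, 0.33], [-0.05, 0.08], [0.08, -0.35], [-0.24, 0.61], [0.73, -1.53], [-0.21, -0.06]]
spare [0.65670469 0.10517081 0.078     ] others scene [[287.9, 217.8], [269.7, 204.0], [253.3, 191.5], [263.7, 228.5], [237.4, 234.3], [220.4, 218.4], [205.3, 204.1], [215.7, 183.0]]
```

View pics/a1.png

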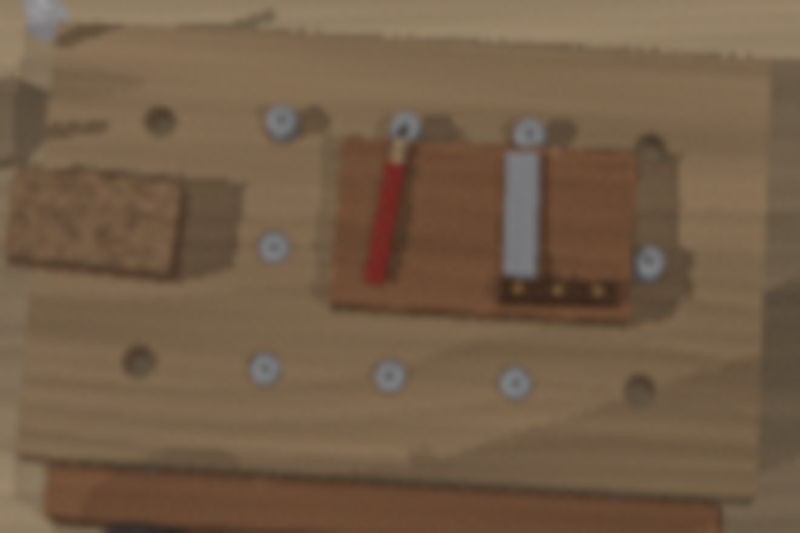

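View pics/b1.png

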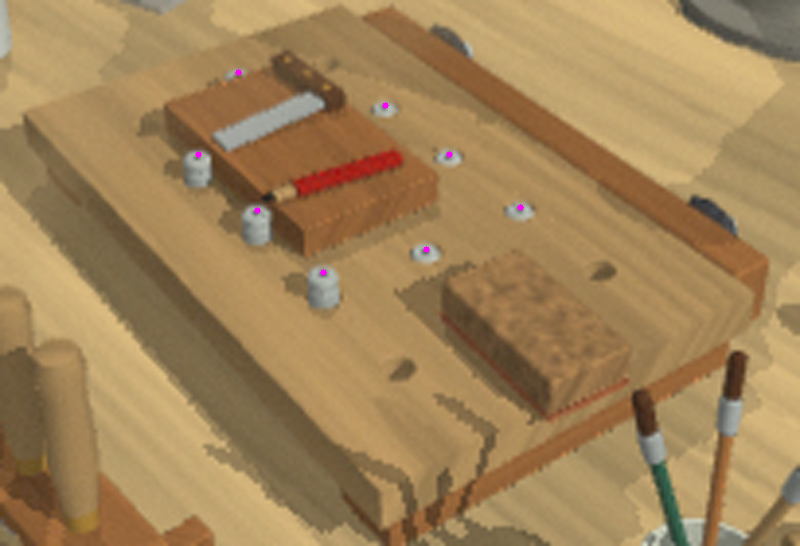

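Both cameras agree. The dog at hole (80,80) stands alone at about world (0.657, 0.105), z about 0.078 (crops: top (281,122), scene (323,275)). The other four loose dogs are flush. Next I move over it with the gripper shut.

>>> move_arm --commands "0 2.9 -2.16 -0.6 0 0 0;0 2.9 -2.16 -0.6 0 0 0;0 2.9 -2.16 -0.6 0 0 0;0 2.9 -2.16 -0.6 0 0 0;0 2.9 -2.16 -0.6 0 0 0;0 2.9 -2.16 0 0 0 0;0 2.9 -2.16 0 0 0 0;0 2.9 -2.16 0 0 0 0;0 2.9 -2.16 0 0 0 0;0 2.9 -2.16 0 0 0 0;0 2.9 -2.16 0 0 0 0;0 2.9 -2.16 0 0 0 0" --force 20

```text
t: 1.1
eef_pos: [0.497, -0.2155, 0.2392]
tool_rot: [-0.0, 0.973, 0.229, -0.0]
contact_force: [0.4, -0.9, 0.2]
gripper_width: 0.001
```

>>> move_arm --commands "0 2.9 -2.16 0 0 0 0;0 2.9 -2.16 0 0 0 0;0 2.9 -2.16 0 0 0 0;0 2.9 -2.16 0 0 0 0;0 2.9 -2.16 0 0 0 0;0 2.9 -2.16 0 0 0 0;0 2.9 -2.16 0 0 0 0;0 0 0 0 0 0 6.5;0 0 0 0 0 0 6.5;0 0 0 0 0 0 6.5;0 0 0 0 0 0 6.5;0 0 0 0 0 0 6.5"

```text
t: 2.1
eef_pos: [0.6109, 0.0086, 0.2388]
tool_rot: [0.0, 0.998, -0.055, -0.001]
contact_force: [0.3, 0.0, -0.5]
gripper_width: -0.001
```

```bash
cat > go.py <<'E'
import sys,numpy as np
from station import bot
from scipy.spatial.transform import Rotation as R
o=bot.get_obs();w=o['tool_rot'];r=R.from_quat([w[1],w[2],w[3],w[0]])
t=np.array(eval(sys.argv[1]));print('t',o['t'],'pos',o['eef_pos'].round(4),'F',o['contact_force'].round(1),'g',round(o['gripper_width'],3),'q',o['q'].round(2))
print('shift cm tool',(r.inv().apply(t-o['eef_pos'])*100).round(2)); 
down=R.from_euler('z',-5.6,degrees=True)*R.from_euler('x',180,degrees=True)
print('turn deg tool',(r.inv()*down).as_rotvec(degrees=True).round(2))
E
python3 go.py "[.6567,.1052,.11]"
```

```text
t 2.1 pos [0.6109 0.0086 0.2388] F [ 0.3  0.  -0.5] g -0.001 q [ 0.02  0.36 -0.18  1.67  0.07  1.12 -1.86]
shift cm tool [  3.5  -10.11  12.88]
turn deg tool [ 0.01  0.06 -0.75]
```

>>> move_arm --commands "0 0.88 -2.53 0 0 0 0;0 0.88 -2.53 0 0 0 0;0 0.87 -2.53 0 0 0 0;0 0.87 -2.52 0 0 0 0;0 0 0 2 0 0 0;0 0 0 2 0 0 0;0 0 0 2 0 0 0;0 0 0 2 0 0 0;0 0 0 1.8 0 0 0;0 0 0 1.5 0 0 0;0 0 0 1 0 0 0;0 0 0 0 0 0 0"

```text
t: 3.1
eef_pos: [0.6548, 0.105, 0.1135]
tool_rot: [0.001, 0.999, -0.053, -0.002]
contact_force: [-0.3, -0.2, 0.1]
gripper_width: 0.004
```

```bash
python3 go.py "[.6567,.1052,.084]"; python3 - <<'E'
from station import bot
import cv2,numpy as np
a=bot.read_camera('scene')['img'][165:305,155:360]; b=bot.read_camera('top')['img'][125:235,165:330]
a=cv2.resize(a,(410,280),interpolation=cv2.INTER_CUBIC);b=cv2.resize(b,(390,280),interpolation=cv2.INTER_CUBIC)
cv2.imwrite('pics/c2.png',np.hstack([a,b])[...,::-1])
E
```

```text
t 3.1 pos [0.6548 0.105  0.1135] F [-0.3 -0.2  0.1] g 0.004 q [-0.12  0.56 -0.19  1.65  0.13  0.94 -2.03]
shift cm tool [ 0.2  -0.05  2.95]
turn deg tool [ 0.09  0.26 -0.44]
```

View pics/c2.png

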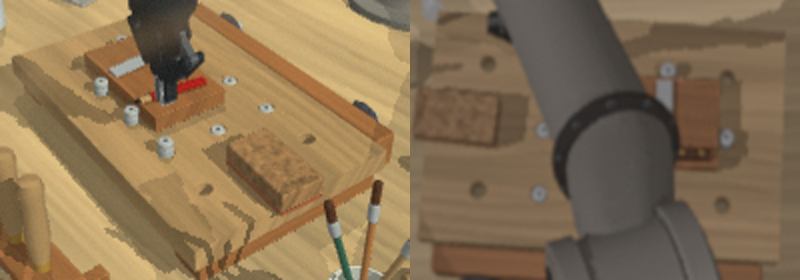

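```bash
python3 - <<'E'
from fit import *
for p in [(.6548,.105,.1135),(.6567,.1052,.078),(.6567,.1052,.06)]: print(p,((proj('scene',[p])[0]+.5-[155,165])*2).round(1))
from station import bot
b=bot.read_camera('scene')['img'][185:265,195:290]
cv2.imwrite('pics/d3.png',cv2.resize(b,(760,640),interpolation=cv2.INTER_CUBIC)[:600,...,::-1])
for p in [(.6548,.105,.1135),(.6567,.1052,.078)]: print(((proj('scene',[p])[0]+.5-[195,185])*8).round(1))
E
```

```text
(0.6548, 0.105, 0.1135) [166.2 115.5]
(0.6567, 0.1052, 0.078) [165.8 139.6]
(0.6567, 0.1052, 0.06) [166.1 151. ]
[344.8 302. ]
[343.2 398.2]
```

View pics/d3.png

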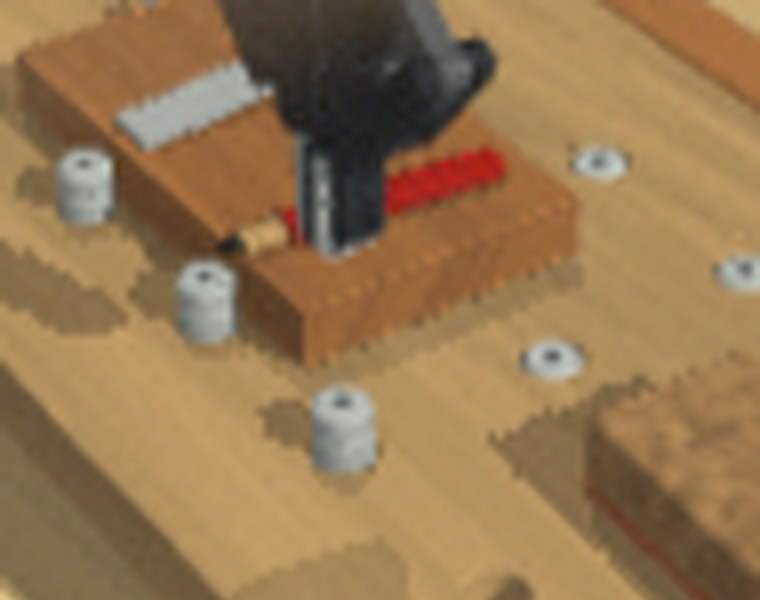

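The scene crop shows the dog's top at (343,398), as predicted. The fingertip, though, appears at about (342,240) rather than the projected (345,302). Before going down I'll compare against the start pictures.

```bash
python3 - <<'E'
from fit import *
from station import bot
T=np.array([.3005,-.6038,.2084])
x=np.array([.895,.446,0]);y=np.array([.446,-.895,0])
def mk(n,x0,y0,w,h,s,pts,img):
    a=cv2.resize(img[y0:y0+h,x0:x0+w],(w*s,h*s),interpolation=cv2.INTER_CUBIC)
    for p,c in pts: cv2.circle(a,tuple(((proj(n,[p])[0]+.5-[x0,y0])*s).astype(int)),3,c,-1)
    return a
pts=[(T,(255,0,255)),(T+.0425*y,(0,255,0)),(T-.0425*y,(0,255,0)),(T+[0,0,.02],(255,255,0))]
A=mk('scene',160,20,65,70,6,pts,d['scene']['img'])
B=mk('top',447,200,65,70,6,pts,d['top']['img'])
cv2.imwrite('pics/e4.png',np.hstack([A,B])[...,::-1])
E
```

```text
(no output)
```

View pics/e4.png

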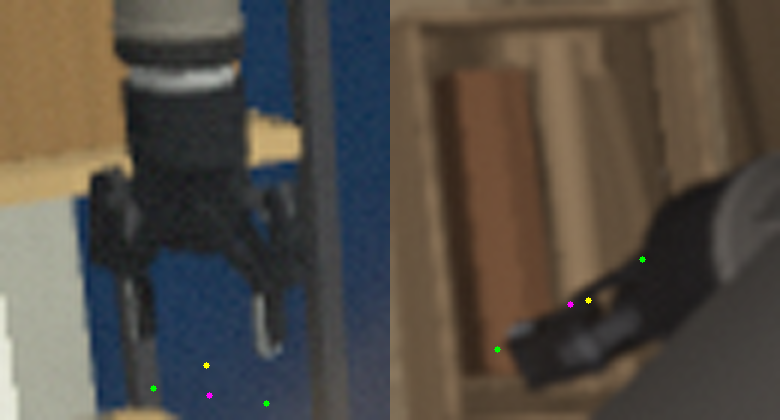

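The tips appear about 20 mm higher than the reported TCP, with the gripper open or shut, and both views put the offset along the tool axis. Horizontally they agree. I'll descend gently and trust contact force and pictures for the height.

>>> move_arm --commands "0 0.2 -0.05 0.6 0 0 0;0 0 0 0.6 0 0 0;0 0 0 0.5 0 0 0;0 0 0 0.3 0 0 0;0 0 0 0.3 0 0 0;0 0 0 0 0 0 0;0 0 0 0 0 0 0"

```text
t: 3.83
eef_pos: [0.6586, 0.1058, 0.0932]
tool_rot: [0.0, 0.999, -0.053, -0.0]
contact_force: [-0.0, 0.1, -0.4]
gripper_width: 0.001
```

>>> move_arm --commands "0 0 0 0.2 0 0 0;0 0 0 0.2 0 0 0;0 0 0 0.2 0 0 0;0 0 0 0 0 0 0"

```text
t: 4.17
eef_pos: [0.6584, 0.1056, 0.087]
tool_rot: [0.0, 0.999, -0.053, -0.0]
contact_force: [0.9, -0.0, 0.4]
gripper_width: -0.001
```

```bash
cat > look.py <<'E'
import sys
from fit import *
from station import bot
b=bot.read_camera('scene')['img'][185:260,195:290]
cv2.imwrite(sys.argv[1],cv2.resize(b,(760,600),interpolation=cv2.INTER_CUBIC)[...,::-1])
p=bot.get_obs()['eef_pos']; print('tcp px',((proj('scene',[p])[0]+.5-[195,185])*8).round(1))
E
python3 go.py "[.6567,.1052,.06]"; python3 look.py pics/f5.png
```

```text
t 4.1667 pos [0.6584 0.1056 0.087 ] F [ 0.9 -0.   0.4] g -0.001 q [-0.12  0.6  -0.19  1.67  0.14  0.89 -2.04]
shift cm tool [-0.16  0.06  2.7 ]
turn deg tool [ 0.01  0.03 -0.44]
tcp px [338.7 377.7]
```

View pics/f5.png

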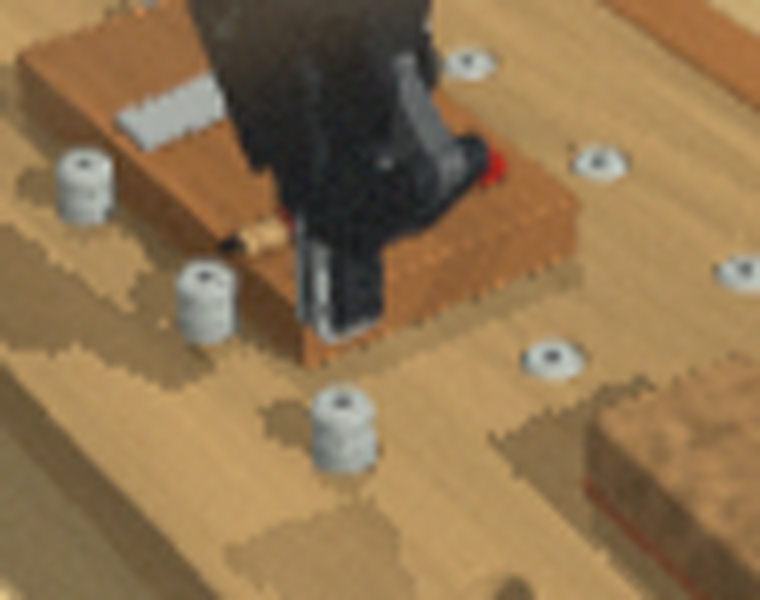

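The tip is at (340,325) against the reported TCP's (339,378). That is about 19 mm along the tool axis, and the start view gives 19+13 mm, so the offset is purely vertical. I expect contact near a reported z of 0.059 and flush near 0.041.

>>> move_arm --commands "0 -0.16 0.06 0.3 0 0 0;0 0 0 0.3 0 0 0;0 0 0 0.3 0 0 0;0 0 0 0.3 0 0 0;0 0 0 0.3 0 0 0;0 0 0 0.3 0 0 0;0 0 0 0.3 0 0 0;0 0 0 0 0 0 0"

```text
t: 4.88
eef_pos: [0.6565, 0.1052, 0.0655]
tool_rot: [0.0, 0.999, -0.053, -0.001]
contact_force: [-0.1, -0.5, 0.5]
gripper_width: -0.003
```

>>> move_arm --commands "0 0 0 0.2 0 0 0;0 0 0 0.2 0 0 0"

```text
t: 5.05
eef_pos: [0.6573, 0.1054, 0.0625]
tool_rot: [-0.0, 0.999, -0.053, 0.0]
contact_force: [0.7, -0.4, -0.4]
gripper_width: -0.001
```

>>> move_arm --commands "0 0 0 0.2 0 0 0;0 0 0 0.2 0 0 0"

```text
t: 5.22
eef_pos: [0.6571, 0.1053, 0.0583]
tool_rot: [-0.0, 0.999, -0.053, 0.0]
contact_force: [0.5, 0.6, -0.0]
gripper_width: -0.001
```

```bash
python3 go.py "[.6567,.1052,.041]"; python3 look.py pics/g6.png
```

```text
t 5.2167 pos [0.6571 0.1053 0.0583] F [ 0.5  0.6 -0. ] g -0.001 q [-0.12  0.63 -0.18  1.68  0.14  0.84 -2.05]
shift cm tool [-0.04  0.01  1.73]
turn deg tool [-0.   -0.01 -0.44]
tcp px [344.6 449.8]
```

View pics/g6.png

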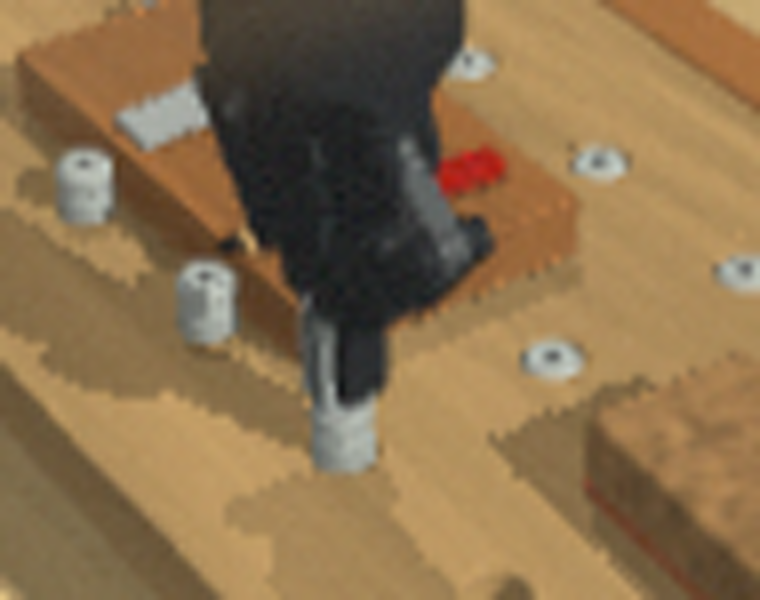

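The tip, at about (345,400), is just over the dog's top, as expected. I keep going in small steps.

>>> move_arm --commands "0 -0.03 0 0.2 0 0 0;0 0 0 0.2 0 0 0"

```text
t: 5.43
eef_pos: [0.657, 0.1054, 0.0547]
tool_rot: [-0.0, 0.999, -0.053, 0.0]
contact_force: [-0.9, -0.5, 4.2]
gripper_width: 0.0
```

>>> move_arm --commands "0 0 0 0.2 0 0 0;0 0 0 0.2 0 0 0"

```text
t: 5.6
eef_pos: [0.657, 0.1053, 0.0507]
tool_rot: [-0.0, 0.999, -0.053, 0.0]
contact_force: [-1.2, -1.1, 4.3]
gripper_width: -0.001
```

>>> move_arm --commands "0 0 0 0.2 0 0 0;0 0 0 0.2 0 0 0"

```text
t: 5.77
eef_pos: [0.6569, 0.1054, 0.0464]
tool_rot: [-0.0, 0.999, -0.053, 0.0]
contact_force: [0.1, 0.7, 4.1]
gripper_width: -0.0
```

Contact at about 4 N, and the dog is sliding. I'll use smaller steps now and watch for the slab.

>>> move_arm --commands "0 0 0 0.15 0 0 0;0 0 0 0.1 0 0 0"

```text
t: 5.93
eef_pos: [0.657, 0.1054, 0.0438]
tool_rot: [-0.0, 0.999, -0.053, 0.0]
contact_force: [-0.5, -0.6, 2.7]
gripper_width: -0.001
```

>>> move_arm --commands "0 0 0 0.1 0 0 0;0 0 0 0.05 0 0 0"

```text
t: 6.1
eef_pos: [0.6569, 0.1054, 0.0424]
tool_rot: [-0.0, 0.999, -0.053, 0.0]
contact_force: [0.1, 0.9, 2.8]
gripper_width: 0.002
```

>>> move_arm --commands "0 0 0 0.05 0 0 0;0 0 0 0 0 0 0"

```text
t: 6.27
eef_pos: [0.6569, 0.1054, 0.0418]
tool_rot: [-0.0, 0.999, -0.053, 0.0]
contact_force: [0.2, -0.3, 2.5]
gripper_width: -0.004
```

>>> move_arm --commands "0 0 0 0.05 0 0 0;0 0 0 0.05 0 0 0"

```text
t: 6.43
eef_pos: [0.6569, 0.1053, 0.041]
tool_rot: [-0.0, 0.999, -0.053, 0.0]
contact_force: [-0.4, -1.0, 4.3]
gripper_width: -0.0
```

>>> move_arm --commands "0 0 0 0.05 0 0 0;0 0 0 0 0 0 0"

```text
t: 6.6
eef_pos: [0.6569, 0.1054, 0.0404]
tool_rot: [-0.0, 0.999, -0.053, 0.0]
contact_force: [1.1, -1.2, 1.5]
gripper_width: 0.001
```

>>> move_arm --commands "0 0 0 0.05 0 0 0;0 0 0 0.03 0 0 0"

```text
t: 6.77
eef_pos: [0.6569, 0.1054, 0.0397]
tool_rot: [-0.0, 0.999, -0.053, 0.0]
contact_force: [0.6, -0.2, 4.3]
gripper_width: 0.001
```

>>> move_arm --commands "0 0 0 0.05 0 0 0;0 0 0 0 0 0 0"

```text
t: 6.93
eef_pos: [0.6569, 0.1054, 0.0391]
tool_rot: [-0.0, 0.999, -0.053, 0.0]
contact_force: [1.4, -0.8, 2.5]
gripper_width: -0.001
```

>>> move_arm --commands "0 0 0 0.05 0 0 0;0 0 0 0 0 0 0"

```text
t: 7.1
eef_pos: [0.6569, 0.1053, 0.0386]
tool_rot: [-0.0, 0.999, -0.053, 0.0]
contact_force: [2.0, -0.2, 2.4]
gripper_width: 0.001
```

>>> move_arm --commands "0 0 0 0.05 0 0 0;0 0 0 0 0 0 0"

```text
t: 7.27
eef_pos: [0.6569, 0.1053, 0.0381]
tool_rot: [-0.0, 0.999, -0.053, 0.0]
contact_force: [1.9, 0.0, 3.8]
gripper_width: 0.001
```

```bash
python3 go.py "[.6567,.1052,.041]"; python3 look.py pics/h7.png
```

```text
t 7.2667 pos [0.6569 0.1053 0.0381] F [1.9 0.  3.8] g 0.001 q [-0.13  0.65 -0.18  1.69  0.15  0.81 -2.05]
shift cm tool [-0.02  0.02 -0.29]
turn deg tool [-0.   -0.01 -0.44]
tcp px [346.  499.3]
```

View pics/h7.png

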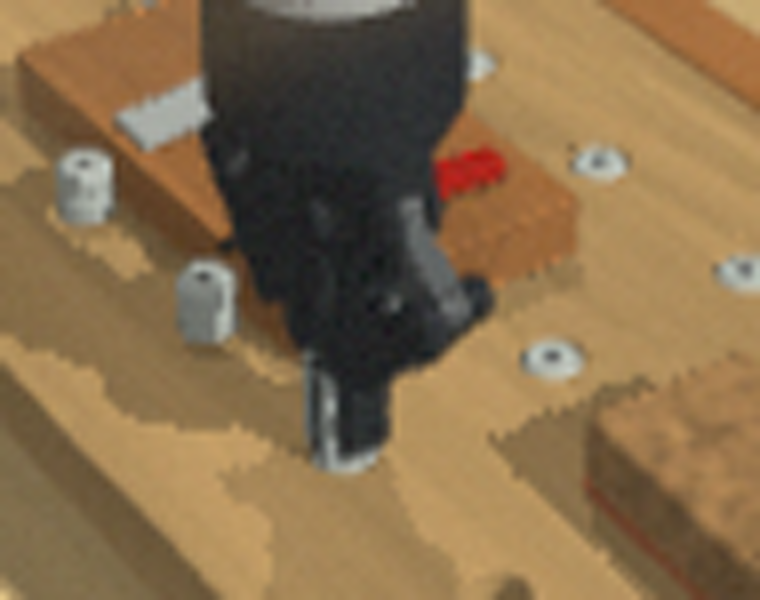

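Dog nearly flush, with a thin rim visible at (345,465). Continuing until the force rises.

>>> move_arm --commands "0 0 0 0.05 0 0 0;0 0 0 0 0 0 0"

```text
t: 7.48
eef_pos: [0.6569, 0.1054, 0.0378]
tool_rot: [-0.0, 0.999, -0.053, 0.0]
contact_force: [0.7, -0.5, 5.6]
gripper_width: 0.005
```

>>> move_arm --commands "0 0 0 0.05 0 0 0;0 0 0 0 0 0 0"

```text
t: 7.65
eef_pos: [0.6569, 0.1053, 0.0375]
tool_rot: [-0.0, 0.999, -0.053, 0.0]
contact_force: [-0.0, -0.9, 7.2]
gripper_width: -0.003
```

>>> move_arm --commands "0 0 0 0.05 0 0 0;0 0 0 0 0 0 0"

```text
t: 7.82
eef_pos: [0.6569, 0.1054, 0.0373]
tool_rot: [0.0, 0.999, -0.053, 0.0]
contact_force: [-0.0, -0.9, 9.1]
gripper_width: -0.002
```

The force rises while the motion stalls, so the tips are resting on the slab. One small extra press, then straight up.

>>> move_arm --commands "0 0 0 0.08 0 0 0;0 0 0 0 0 0 0"

```text
t: 7.98
eef_pos: [0.6571, 0.1054, 0.037]
tool_rot: [-0.0, 0.999, -0.053, 0.0]
contact_force: [-1.4, -0.3, 10.9]
gripper_width: 0.002
```

>>> move_arm --commands "0 0 0 -0.2 0 0 0;0 0 0 -0.3 0 0 0;0 0 0 -0.5 0 0 0;0 0 0 -1 0 0 0;0 0 0 -2 0 0 0;0 0 0 -2.5 0 0 0;0 0 0 -3 0 0 0;0 0 0 -3 0 0 0;0 0 0 -3 0 0 0;0 0 0 -2 0 0 0;0 0 0 0 0 0 0"

```text
t: 8.9
eef_pos: [0.6593, 0.1062, 0.217]
tool_rot: [-0.001, 0.999, -0.053, 0.004]
contact_force: [0.7, -0.7, 0.3]
gripper_width: -0.001
```

>>> move_arm --commands "0 -2 2.5 0 0 0 0;0 -2 2.5 0 0 0 0;0 -2 2.5 0 0 0 0;0 -2 2.5 0 0 0 0;0 -2 2.5 0 0 0 0;0 -1 3 0 0 0 0;0 -1 3 0 0 0 0;0 -1 3 0 0 0 0;0 -1 3 0 0 0 0;0 -1 3 0 0 0 0;0 0 3 0 0 0 0;0 0 0 0 0 0 0"

```text
t: 9.9
eef_pos: [0.4729, -0.1887, 0.2108]
tool_rot: [0.001, 0.998, -0.057, -0.001]
contact_force: [-0.1, -0.9, -0.2]
gripper_width: 0.001
```

```bash
python3 - <<'E'
from station import bot
import cv2,numpy as np
a=bot.read_camera('scene')['img'][165:305,155:360]; b=bot.read_camera('top')['img'][125:235,165:330]
a=cv2.resize(a,(800,546),interpolation=cv2.INTER_CUBIC);cv2.imwrite('pics/i8.png',a[...,::-1])
cv2.imwrite('pics/i9.png',cv2.resize(b,(800,533),interpolation=cv2.INTER_CUBIC)[...,::-1])
E
python3 go.py "[0,0,0]"
```

```text
t 10.0 pos [ 0.4747 -0.1832  0.2107] F [-0.1  1.   0.3] g -0.0 q [ 0.32  0.21 -0.09  1.94  0.02  1.   -1.45]
shift cm tool [-49.16 -13.07  21.1 ]
turn deg tool [-0.01  0.04 -0.61]
```

View pics/i8.png

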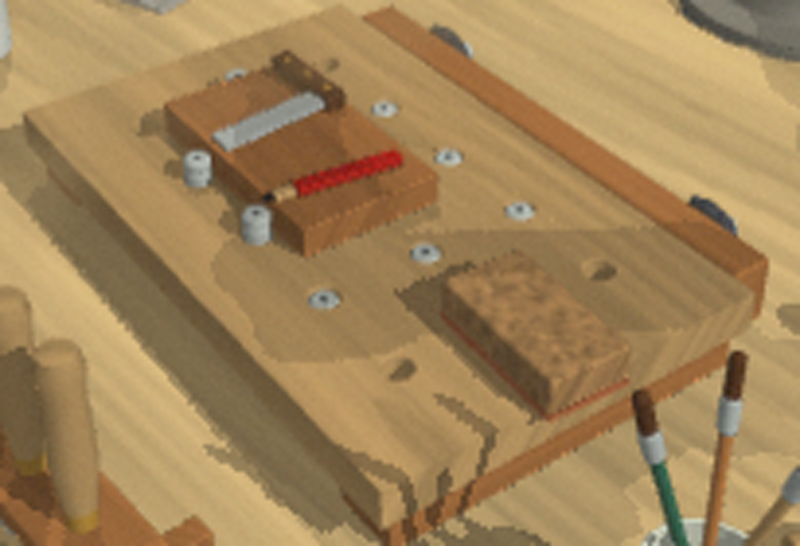

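View pics/i9.png

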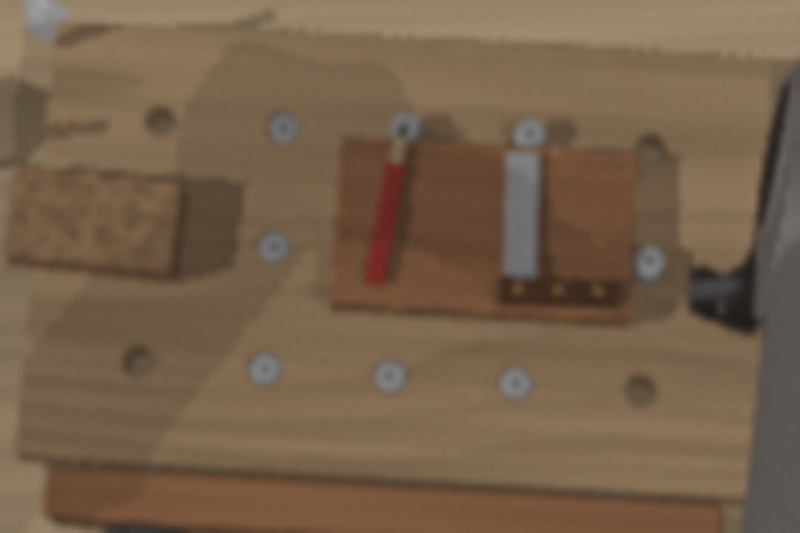

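The dog, at (324,299) in the scene crop, now looks the same as the flush ones. The panel, stops and tools are at unchanged pixels. Handing in.

```bash
python3 -c "
from station import bot
print(bot.hand_in())"
```

```text
the job is handed in; nothing more can be done
None
```

I pushed the spare dog at hole (80, 80) mm down with the shut fingertips until they rested on the slab, then drew the arm back and handed the job in at about 10 s.

- **Force:** The dog slid at about 4 N. The press peaked at about 11 N once the tips met the slab.
- **Final pictures:** The spare looks the same as the four flush dogs, within about 1 pixel of the height expected for flush. The panel, its three stop dogs, the try square, the pencil and the sanding block are where they were. I did not view the tools on the table again after the push. The arm passed above the bench and the force reading stayed near zero on the way.
- **A check that disagreed:** The visible fingertips sat about 19 mm above the reported tool position, about 32 mm with the gripper open. I took the height from the pictures and the contact force instead. Contact came where that offset predicted, and the slab about 3 mm lower than predicted.

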